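# Close and lock the drive hatch of a pad-printing unit

## Task

Press the raised hatch of the white drive housing down until it is fully shut, then set a fingertip in the slot of the round quarter-turn fastener on the hatch and turn it clockwise (seen from above) as far as it goes, so that the hatch is locked. Do it by pressing and pushing with the fingers only: grasp and lift nothing, do not swing the hatch further open, leave the other things where they stand, and finish with the hand clear.

Things in the scene. Friction and masses are not known exactly. Their poses are not given: they have to be found in the camera images.
- housing: Fixed white sheet-metal housing, 280 (x) x 400 (y) x 100 mm high, on the table. Origin: centre of its underside; x from its front (robot side) to the hinge side, y left, z up. The aluminium hatch, shut, covers x -98 to +118, y -58 to +178, top flush at z = 100 mm, and the fastener's axis stands at x = -30, y = +60. The white deck at y below -60 carries two bystanders up to 50 mm tall.
- hatch (a joint): Hinge angle of the hatch, rad: 0 = fully shut (hard stop), grows as its near edge rises. Hinge axis: the housing's line x = +120, z = 100 mm, 150 mm from the fastener's axis. It starts ajar, 0.15 to 0.32; the stiff hinge stays where it is left, and about 2 to 5 N downward at the fastener moves it.
- hatch_edge (a point): Middle of the hatch's free near edge, top surface, 218 mm from the hinge axis; axes are those of the hatch (parallel to the housing's when shut).
- cam (a joint): Turn of the fastener, rad: 0 = unlocked, slot parallel to the hinge line; grows clockwise seen from above to the hard stop at 1.571 = locked, slot square to the hinge. Starts at 0 to 0.25, stays where left; needs about 0.2 N m (7 N at 28 mm from the axis). A hidden tongue swings under the housing's front lip to lock: turned before the hatch is shut, it lands on the lip.
- turn_grip: Turning part of the fastener, on the hatch: two black D-shaped ridges with sloped round backs on a steel disc 92 mm across; between them an open-ended slot 38 mm wide, 16 mm deep. Origin: on the turning axis at the slot's floor, 4 mm above the hatch's top (104 mm above the table when shut); y along the slot, x across it (walls at +19 and -19 mm), z out of the hatch. Turns with cam about its -z.
- print_pad: Loose bystander on the housing's deck: rubber dome on a 55 mm wooden foot, 50 mm tall; origin at the centre of its underside.
- small_jar: Loose bystander on the housing's deck: small jar with black cap, 44 mm across, 50 mm tall; origin at the centre of its underside.
- ink_can: Loose bystander: ink can with a pale label, 84 mm across, 100 mm tall; origin at the centre of its underside.
- cup_ring: Loose bystander: steel ring, 90 mm across, 22 mm tall; origin at the centre of its underside.
- wood_jig: Loose bystander: plywood block 120 x 80 x 45 mm; origin at the centre of its underside.
- screwdriver: Loose bystander: screwdriver lying on the table; origin beneath its middle, handle to its -x.
- rag_cup: Loose bystander: white plastic cup, 80 mm across, 85 mm tall; origin at the centre of its underside.

How it is judged:
By the outcome, as a careful person would: the job done as asked, in the order asked, and still so for the second after the job is handed in, with the robot touching nothing.
It also fails if it takes over 37 s, if anything falls off the work surface, if the arm or the gripper's body presses on something with over 40 N, if the wrist force passes 120 N, or if a joint passes its speed limit or range.

## Robot

A 6-joint arm with a two-finger parallel gripper is mounted at the origin on the work surface. World frame = base frame: x ahead of the robot, y to its left, z up, the work surface at z = 0. Lengths are in m, angles in rad, forces in N, time in s.
With the tool pointing down it reaches from about 0.3 to 0.75 m from the base axis. Payload 8.5 kg.
Tool frame: the origin (TCP) lies midway between the tips of the shut fingers; the grasp point (between the pads) lies bot.grip_depth behind it (bot.grip_depth is the distance from the TCP to the grasp point, in m); z points along the fingers, x is the direction in which the jaws open and shut, and the axes are right-handed (so a half turn about z gives the same grasp; the last joint's range is limited). The gripper opens to 88 mm and grips with 3 to 60 N. Pads are 18 mm wide; open, the fingers measure 123 mm over their backs; the gripper's body (75 mm by 187 mm) begins 45 mm behind the grasp point.
Start: joints at [1.123, 0.381, 1.297, -0, 1.464, -0.215], TCP at [0.127, 0.535, 0.239] pointing down, gripper open.
Joint ranges: [-3.11, 3.11], [-0.89, 2.33], [0.22, 2.48], [-1.42, 4.56], [0.17, 2.85], [-2.88, 2.88]. Speed limits (rad/s): [2.39, 2.39, 3.14, 3.14, 3.14, 3.14].

## Interface

Orientations are given as a rotation vector (axis times angle).
In Python, from plant import bot gives the robot as it stands.
- The arm moves only by the tool move_arm, never from a script. Its argument "series" is a list that holds one entry, the list of rows, each a list of 7 numbers: the shift along the tool's x, y, z in mm, then the turn, a rotation vector about the tool's x, y, z in rad, then the closure, from 0 (fully open) to 1 (shut). In form: [[[tx, ty, tz, wx, wy, wz, fingers], ...]]. A call has 1 to 20 rows; each row is the pose to reach, as a shift and turn from the pose commanded when the call began, along the tool's axes at that moment; what a row does not reach only later rows make up. A row lasts 1/8 s, in which the tool goes at most 62.5 mm and 10.7 degrees, less where a joint would pass 70% of its speed; a pose out of reach is approached as far as the arm can. A call with a gripper value outside its range is refused whole. The fingers move at their own pace and stop on an object; the grip force is fixed at half the most. Time passes only in rows, so rows that repeat a pose let the fingers close. It gives the time, the measured TCP pose, the force and the opening at its end, in the units of the state.
- bot.observe(): the state, without advancing time (a new reading comes with each control period).
- bot.capture(name): name is "scene" or "side" or "wrist"; returns a dict with "pixels" (400x640x3 uint8, red, green, blue), "fx", "fy", "cx", "cy" (pixels), "rvec" (rotation vector, rad) and "tvec" (3), from world to camera coordinates, as OpenCV has them; the wrist camera has in their place "mount" (4x4, takes a point from camera to tool coordinates, whose origin is the TCP and whose axes are the tool frame's). Camera axes: x right, y down, z forward; pixel columns grow to the right and rows downward; lengths in m; the calibration is good to about 2 mm. A picture is of the moment at which its call begins: read the wrist's pose just before it. There is no depth.
- bot.close_job(): hands the job in, once; it reports no verdict.
The state is a dict: "clock": time; "joint_pos": joint angles; "dq": joint speeds; "joint_efforts": joint torques, N m; "eef_pos": TCP position; "eef_rot": TCP orientation; "force": force on the tool from outside, world axes, zero at the start; "wrist_torque": the same for the moment, N m; "finger_gap": finger opening in m.
Only numpy, scipy, OpenCV 4.12 (cv2) and the standard library are available. Lean on these libraries where they do the work, as an engineer would, in place of code of your own. Each camera call takes 0.05 s, during which the arm holds its last target.

## Working session

There is one attempt and no reset: what is moved stays moved. The work goes in short steps, Python scripts to look and compute and a tool call to move; the robot and the scene stay as the last step left them, time stands still between calls to the robot, and variables do not carry over. Pictures are saved under pics/ and viewed, and the job is handed in when it is done.

Besides the shell and the picture viewer there is one more tool, called by a JSON object that holds its "method" and its "body". move_arm: Moves the arm, as the interface text tells. Its arguments: {"type":"object","properties":{"series":{"type":"array","items":{"type":"array","items":{"type":"array","items":{"type":"number"}}}}},"required":["series"]}

```bash
ls; mkdir -p pics; python3 - <<'E'
from plant import bot
import cv2
print(bot.observe(), bot.grip_depth)
for n in ["scene","side","wrist"]:
    c=bot.capture(n); cv2.imwrite(f"pics/a_{n}.png",c["pixels"][:,:,::-1])
    print(n,{k:v for k,v in c.items() if k!="pixels"})
E
```

```text
pics
{'clock': 0.0, 'joint_pos': array([ 1.12267234e+00,  3.81183412e-01,  1.29829511e+00,  1.24025046e-05,
        1.46360372e+00, -2.15315535e-01]), 'dq': array([ 0.00171852,  0.00052387,  0.00144747,  0.00239786,  0.00034015,
       -0.00110371]), 'joint_efforts': array([ 4.93619009e-04, -4.37938714e+01, -2.24552572e+01,  7.12791737e-02,
        3.52923002e-02, -1.01452938e-04]), 'eef_pos': array([0.12676665, 0.53488595, 0.23813295]), 'eef_rot': array([ 2.46390717e+00,  1.94800654e+00, -2.11120577e-03]), 'force': array([-0.98173484, -0.18279249, -0.50359742]), 'wrist_torque': array([0.00603437, 0.01262439, 0.02838663]), 'finger_gap': 0.08824506900968061} 0.0187
scene {'fx': 423.4433502239386, 'fy': 423.4433502239386, 'cx': 321.5990987342532, 'cy': 197.19794091331644, 'rvec': array([ 2.18689484,  0.59056912, -0.27330134]), 'tvec': array([-0.49136046, -0.10865533,  1.71693435])}
side {'fx': 393.38841458799965, 'fy': 393.38841458799965, 'cx': 324.86045187769946, 'cy': 200.5641419477485, 'rvec': array([ 0.31329348, -2.66717536,  1.43667641]), 'tvec': array([0.53270992, 0.1404413 , 0.96297558])}
wrist {'fx': 285.1279853331328, 'fy': 285.1279853331328, 'cx': 315.0767051307397, 'cy': 201.3106130804286, 'mount': array([[ 9.99999970e-01, -1.94931051e-04, -1.46443072e-04,
         1.20172545e-04],
       [ 2.30765313e-04,  9.50579388e-01,  3.10481519e-01,
        -7.97090504e-02],
       [ 7.86832772e-05, -3.10481543e-01,  9.50579405e-01,
        -1.45865819e-01],
       [ 0.00000000e+00,  0.00000000e+00,  0.00000000e+00,
         1.00000000e+00]])}
```

View pics/a_scene.png

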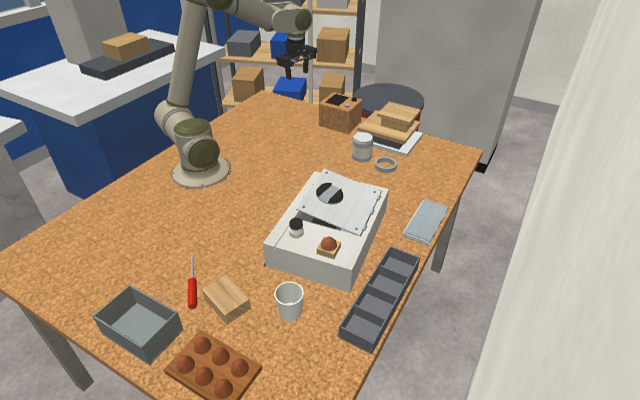

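View pics/a_side.png

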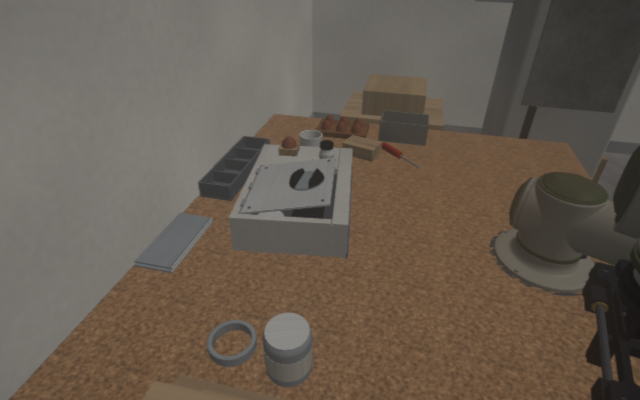

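View pics/a_wrist.png

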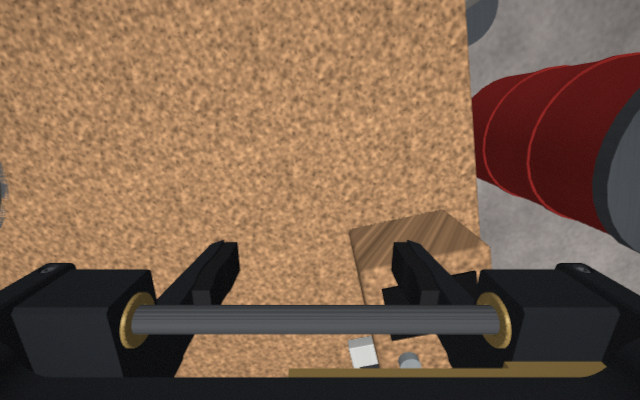

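The scene view shows the housing with its top at about (265–388, 170–285) px and the fastener at about (330,193). The side view has the fastener at (307,179). I'll zoom in for the corners.

```bash
python3 - <<'E'
import cv2
a=cv2.imread("pics/a_scene.png")[160:295,255:400]; cv2.imwrite("pics/b_scene.png",cv2.resize(a,None,fx=4,fy=4,interpolation=cv2.INTER_CUBIC))
a=cv2.imread("pics/a_side.png")[130:260,225:365]; cv2.imwrite("pics/b_side.png",cv2.resize(a,None,fx=4.5,fy=4.5,interpolation=cv2.INTER_CUBIC))
E
```

```text
(no output)
```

View pics/b_scene.png

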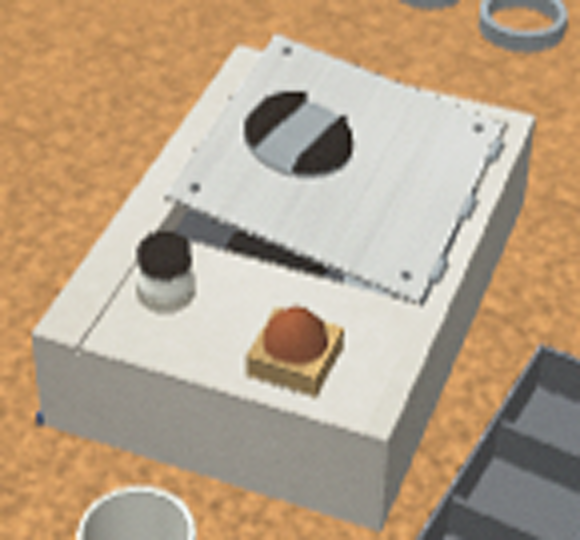

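View pics/b_side.png

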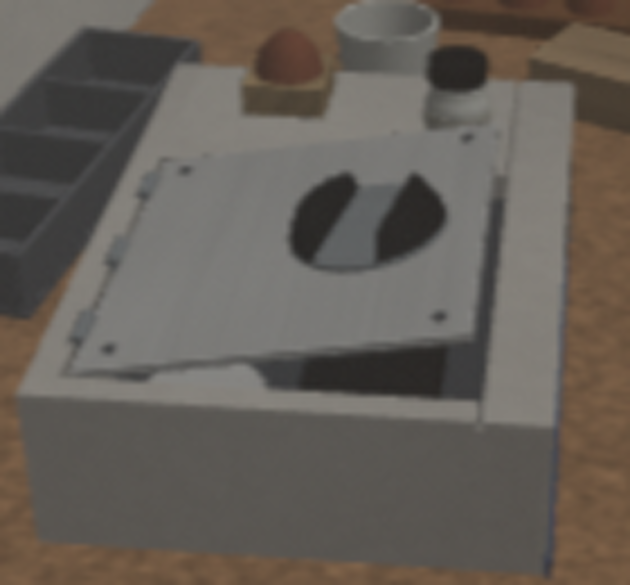

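```bash
cat > h.py <<'E'
import numpy as np, cv2
from scipy.spatial.transform import Rotation as R
def cam(c):
    return np.array([[c["fx"],0,c["cx"]],[0,c["fy"],c["cy"]],[0,0,1]])
def ray(c,uv,pose=None):
    d=np.linalg.inv(cam(c))@np.array([uv[0],uv[1],1.])
    if "rvec" in c:
        r=R.from_rotvec(c["rvec"]).as_matrix(); return -r.T@c["tvec"], r.T@d
    T=np.eye(4);T[:3,:3]=R.from_rotvec(pose["eef_rot"]).as_matrix();T[:3,3]=pose["eef_pos"]
    M=T@c["mount"]; return M[:3,3],M[:3,:3]@d
def onz(c,uv,z,pose=None):
    o,d=ray(c,uv,pose); return o+d*(z-o[2])/d[2]
def tri(rs):
    A=0;b=0
    for o,d in rs:
        d=d/np.linalg.norm(d);P=np.eye(3)-np.outer(d,d);A=A+P;b=b+P@o
    p=np.linalg.solve(A,b); return p,[np.linalg.norm(np.cross(p-o,d/np.linalg.norm(d))) for o,d in rs]
def rigid2(m,w):
    m=np.array(m);w=np.array(w)[:,:2];mc=m.mean(0);wc=w.mean(0)
    U,S,Vt=np.linalg.svd((m-mc).T@(w-wc));Rm=(U@Vt).T
    t=wc-Rm@mc; res=w-(m@Rm.T+t); return np.arctan2(Rm[1,0],Rm[0,0]),t,res
E
python3 - <<'E'
from h import *; from plant import bot
cs=bot.capture("scene");cd=bot.capture("side")
S=lambda p:(255+(p[0]+.5)/4-.5,160+(p[1]+.5)/4-.5)
D=lambda p:(225+(p[0]+.5)/4.5-.5,130+(p[1]+.5)/4.5-.5)
m=[(-.14,-.2),(.14,-.2),(.14,.2),(-.14,.2)]
s=[(35,335),(387,440),(535,117),(240,47)]; d=[(575,83),(175,65),(20,397),(556,425)]
ws=[onz(cs,S(p),.1) for p in s]; wd=[onz(cd,D(p),.1) for p in d]
print(np.round(ws,4),np.round(wd,4))
for mm,w in((m,ws),(m,wd),(m+m,ws+wd)):
    a,t,r=rigid2(mm,w); print(a,t,np.round(r*1000,1).tolist())
# hatch near corners & hinge corners
c,s_=np.cos(a),np.sin(a);Rm=np.array([[c,-s_],[s_,c]])
for n,p,q in (("near-y",(170,197),(494,128)),("near+y",(278,37),(474,340)),("hinge-y",(422,302),(163,160)),("hinge+y",(510,123),(66,374))):
    P,e=tri([ray(cs,S(p)),ray(cd,D(q))]); loc=Rm.T@(P[:2]-t); print(n,np.round(P,4),np.round(loc,4),np.round(e,4))
E
```

```text
[[ 0.5315 -0.284   0.1   ]
 [ 0.8035 -0.2432  0.1   ]
 [ 0.7476  0.1496  0.1   ]
 [ 0.4743  0.1093  0.1   ]] [[ 0.5247 -0.2822  0.1   ]
 [ 0.8033 -0.2398  0.1   ]
 [ 0.7412  0.155   0.1   ]
 [ 0.4675  0.1116  0.1   ]]
0.14442246186073768 [ 0.63921787 -0.06709776] [[2.0, 1.2], [-3.1, 1.7], [-1.4, -1.4], [2.4, -1.4]]
0.15146933801497134 [ 0.63417207 -0.06382341] [[-1.2, 0.5], [0.5, 0.7], [-1.2, -0.0], [1.9, -1.1]]
0.1479588857970492 [ 0.63669497 -0.06546058] [[3.8, -0.1], [-1.2, -0.6], [1.9, -3.4], [5.6, -2.5], [-3.0, 1.8], [-1.4, 2.9], [-4.5, 2.0], [-1.2, -0.1]]
near-y [ 0.5538 -0.1342  0.1347] [-0.0921 -0.0557] [0.0016 0.0016]
near+y [0.517  0.098  0.1343] [-0.0943  0.1793] [0.003 0.003]
hinge-y [ 0.7628 -0.1064  0.0992] [ 0.1187 -0.0591] [0.0009 0.0009]
hinge+y [0.7296 0.1301 0.0994] [0.1207 0.1797] [0.0028 0.0028]
```

Housing solved: centre at (0.637,-0.065), yaw 0.148, hatch angle about 0.16. Both views agree to about 5 mm. Next I'll hover over the fastener with the jaw axis along the slot and look with the wrist camera.

```bash
cat >> h.py <<'E'
def plan(bot,target,ang):  # tool-down pose with tool x at world angle ang
    o=bot.observe();Rc=R.from_rotvec(o["eef_rot"])
    Rt=R.from_matrix(np.array([[np.cos(ang),np.sin(ang),0],[np.sin(ang),-np.cos(ang),0],[0,0,-1]]))
    print("t",np.round(o["clock"],2),"shift mm",np.round(Rc.inv().apply(np.array(target)-o["eef_pos"])*1000,1),"turn",np.round((Rc.inv()*Rt).as_rotvec(),4),"pos",np.round(o["eef_pos"],4),"F",np.round(o["force"],1),"gap",round(o["finger_gap"],4))
E
python3 - <<'E'
from h import *; from plant import bot
plan(bot,(.598,-.011,.245),np.radians(95))
E
```

```text
t 0.25 shift mm [-422.6  584.4   -6.3] turn [-3.000e-04  7.000e-04 -3.201e-01] pos [0.1268 0.535  0.2385] F [-0.4 -0.2 -0. ] gap 0.0883
```

{"method": "move_arm", "body": {"series": [[[-35,49,-6,0,0,-0.03,0.58],[-71,98,-6,0,0,-0.06,0.58],[-106,147,-6,0,0,-0.09,0.58],[-141,195,-6,0,0,-0.12,0.58],[-176,244,-6,0,0,-0.15,0.58],[-212,293,-6,0,0,-0.18,0.58],[-247,342,-6,0,0,-0.21,0.58],[-282,391,-6,0,0,-0.24,0.58],[-318,440,-6,0,0,-0.27,0.58],[-353,488,-6,0,0,-0.29,0.58],[-388,536,-6,0,0,-0.31,0.58],[-410,567,-6,0,0,-0.32,0.58],[-422,584,-6,0,0,-0.32,0.58],[-422,584,-6,0,0,-0.32,0.58],[-422,584,-6,0,0,-0.32,0.58]]]}}

```text
clock: 2.12
eef_pos: [0.5972, -0.0094, 0.2447]
eef_rot: [-2.122, -2.316, 0.0]
force: [0.1, 0.2, -0.5]
finger_gap: 0.0372
```

```bash
python3 - <<'E'
from h import *; from plant import bot
plan(bot,(.598,-.011,.245),np.radians(95))
c=bot.capture("wrist"); cv2.imwrite("pics/c_wrist.png",c["pixels"][:,:,::-1])
E
```

```text
t 2.12 shift mm [-1.6  0.6 -0.3] turn [-0.0004 -0.0003  0.0005] pos [ 0.5972 -0.0094  0.2447] F [ 0.1  0.2 -0.5] gap 0.0372
```

View pics/c_wrist.png

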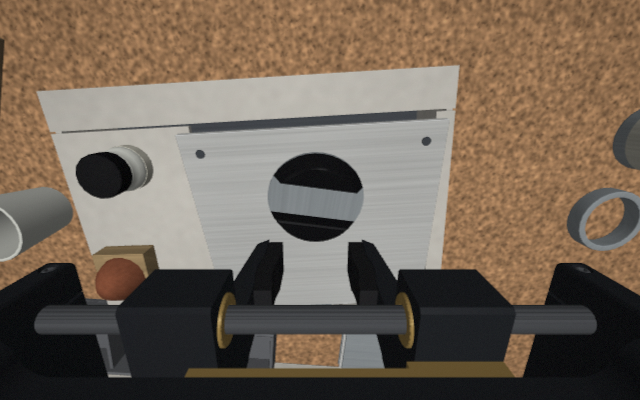

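```bash
python3 - <<'E'
from h import *; from plant import bot
im=cv2.imread("pics/c_wrist.png")
cv2.imwrite("pics/c_zoom.png",cv2.resize(im[140:250,250:380],None,fx=6,fy=5,interpolation=cv2.INTER_CUBIC)[:600,:800])
o=bot.observe(); c=bot.capture("wrist")
g=cv2.cvtColor(im,cv2.COLOR_BGR2GRAY)
al=.16;h=.148
# plane: hinge point and normal in world (housing yaw h)
t=np.array([.6367,-.0655]);ux=np.array([np.cos(h),np.sin(h),0]);uy=np.array([-np.sin(h),np.cos(h),0])
hp=np.array([t[0],t[1],.1])+.12*ux
n=np.sin(al)*ux+np.cos(al)*np.array([0,0,1])
def onh(uv,off):
    oo,d=ray(c,uv,o); P=hp+n*off; return oo+d*(n@(P-oo))/(n@d)
v=-np.cos(al)*ux+np.sin(al)*np.array([0,0,1])  # from hinge to near edge
def loc(uv,off):
    p=onh(uv,off)-hp; return np.array([-(p@v)+.12,p@uy])
m=np.zeros_like(g); m[150:243,265:366]=(g[150:243,265:366]<70)
n_,l,st,ce=cv2.connectedComponentsWithStats(m)
for i in range(1,n_):
    if st[i][4]>150: print(st[i],ce[i])
pts=np.array([loc((x,y),.02) for y,x in zip(*np.nonzero(m))])
for a in ((280,183),(362,193),(272,208),(355,222)): print(a, np.round(loc(a,.004)*1000,1), np.round(loc(a,.02)*1000,1))
for a in ((200,154),(426,141)): print("screw",np.round(loc(a,0)*1000,1))
for a in ((179,135),(446,122)): print("hatch near corner",np.round(loc(a,0)*1000,1), "expect -98, -58/178")
E
```

```text
[ 274  153   88   40 2392] [319.13545151 173.06647157]
[ 272  212   81   29 1444] [311.19113573 226.06648199]
(280, 183) [-48.5  29. ] [-55.3  31.4]
(362, 193) [-33.1 106.2] [-40.9 103.6]
(272, 208) [-22.4  18.1] [-30.9  21.2]
(355, 222) [-0.9 99.7] [-10.9  97.5]
screw [-79.8 -40.5]
screw [-79.1 163.3]
hatch near corner [-98.  -54.7] expect -98, -58/178
hatch near corner [-94.9 178.7] expect -98, -58/178
```

View pics/c_zoom.png

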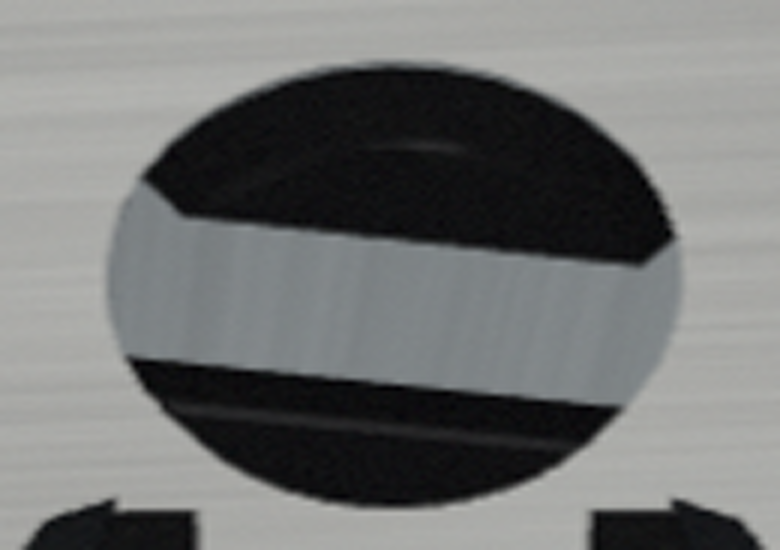

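```bash
cat > w.py <<'E'
from h import *
def setup(o,c,al,h=.148,t=(.6367,-.0655)):
    ux=np.array([np.cos(h),np.sin(h),0]);uy=np.array([-np.sin(h),np.cos(h),0]);ez=np.array([0,0,1.])
    hp=np.array([t[0],t[1],.1])+.12*ux;n=np.sin(al)*ux+np.cos(al)*ez;v=-np.cos(al)*ux+np.sin(al)*ez
    def P(uv,off):
        oo,d=ray(c,uv,o);return oo+d*(n@(hp+n*off-oo))/(n@d)
    def loc(uv,off):
        p=P(uv,off)-hp;return np.array([.12-p@v,p@uy])
    return P,loc,hp,n,v,uy
E
python3 - <<'E'
from w import *; from plant import bot
o=bot.observe(); c=bot.capture("wrist")
P,loc,hp,n,v,uy=setup(o,c,.16)
for a,b,of in (((270.8,211.4),(353.3,221.6),.004),((280,183),(356.7,193),.02)):
    A,B=loc(a,of),loc(b,of);print(np.round(A*1000,1),np.round(B*1000,1),"cam",np.arctan2(*(B-A)))
print("disc L/R/bot/top",[np.round(loc(q,.004)*1000,1).tolist() for q in ((267.7,195),(363.7,197),(315,241),(315,152.5))])
pc=hp+.15*v+.06*uy+.004*n; print("slot centre ajar",pc,"shut",hp-.15*np.array([np.cos(.148),np.sin(.148),0])+.06*uy)
plan(bot,(pc[0]+.002,pc[1],.15),np.pi/2+.148-.12)
E
```

```text
[-18.5  16.5] [-1.4 98. ] cam 0.20683544164771894
[-55.2  31.4] [-41.1  98.9] cam 0.20561580598081644
disc L/R/bot/top [[-36.6, 15.8], [-28.6, 108.0], [19.8, 58.0], [-75.9, 63.6]]
slot centre ajar [ 0.60070561 -0.01020324  0.12784664] shut [ 0.59818034 -0.01057973  0.1       ]
t 2.28 shift mm [-1.3  5.3 95.1] turn [0.0003 0.     0.0602] pos [ 0.5973 -0.0093  0.2451] F [0.7 0.8 0.7] gap 0.0373
```

Slot angle cam is about 0.206 and the fastener centre is near (0.600,-0.010), which agrees with the housing fit. Next I'll align, descend into the slot and press.

{"method": "move_arm", "body": {"series": [[[-1,2,20,0,0,0.07,0.58],[-1,2,50,0,0,0.145,0.58],[-1,2,75,0,0,0.145,0.58],[-1,2,95,0,0,0.145,0.58],[-1,2,105,0,0,0.145,0.58],[-1,2,110,0,0,0.145,0.58],[-1,2,114,0,0,0.145,0.58],[-1,2,117,0,0,0.145,0.58]]]}}

```text
clock: 3.28
eef_pos: [0.5999, -0.0111, 0.1283]
eef_rot: [2.284, 2.156, 0.001]
force: [-2.8, -0.5, 3.1]
finger_gap: 0.0371
```

```bash
python3 - <<'E'
from h import *; from plant import bot
plan(bot,(.599,-.0105,.104),1.513)
c=bot.capture("wrist"); cv2.imwrite("pics/d_wrist.png",c["pixels"][:,:,::-1])
E
```

```text
t 3.28 shift mm [ 0.5 -1.  24.3] turn [0.0009 0.0003 0.    ] pos [ 0.5999 -0.0111  0.1283] F [-2.8 -0.5  3.1] gap 0.0371
```

View pics/d_wrist.png

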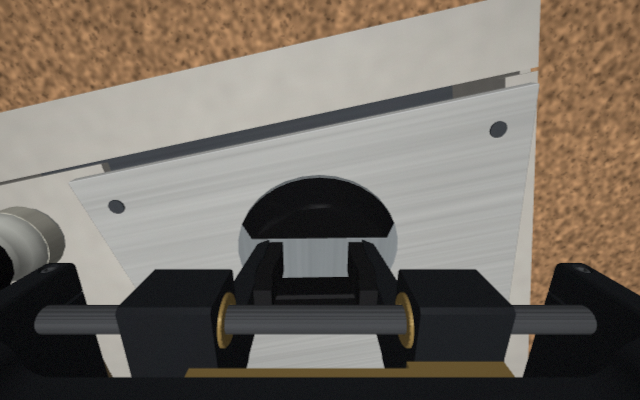

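The wrist view shows both fingers inside the slot, parallel to the walls (slot about row 238–295), with the first contact force reading 3 N. Now I'll press.

{"method": "move_arm", "body": {"series": [[[0,0,4,0,0,0,0.58],[0,0,8,0,0,0,0.58],[0,0,12,0,0,0,0.58],[0,-1,15,0,0,0,0.58],[0,-1,18,0,0,0,0.58],[0,-1,20,0,0,0,0.58],[0,-1,22,0,0,0,0.58],[0,-1,23,0,0,0,0.58],[0,-1,24,0,0,0,0.58],[0,-1,24,0,0,0,0.58]]]}}

```text
clock: 4.58
eef_pos: [0.5989, -0.0111, 0.1044]
eef_rot: [2.284, 2.156, 0.0]
force: [-1.7, -2.0, 6.3]
finger_gap: 0.0367
```

{"method": "move_arm", "body": {"series": [[[0,0,0.5,0,0,0,0.58],[0,0,1,0,0,0,0.58],[0,0,1.5,0,0,0,0.58],[0,0,1.5,0,0,0,0.58]]]}}

```text
clock: 5.08
eef_pos: [0.599, -0.011, 0.1042]
eef_rot: [2.284, 2.155, 0.001]
force: [-4.4, -1.6, 16.3]
finger_gap: 0.037
```

```bash
python3 - <<'E'
from h import *; from plant import bot
plan(bot,(.599,-.0105,.104),1.513)
c=bot.capture("wrist"); cv2.imwrite("pics/e_wrist.png",c["pixels"][:,:,::-1])
E
```

```text
t 5.08 shift mm [ 0.5 -0.   0.2] turn [0.0017 0.0005 0.    ] pos [ 0.599  -0.011   0.1042] F [-4.4 -1.6 16.3] gap 0.037
```

View pics/e_wrist.png

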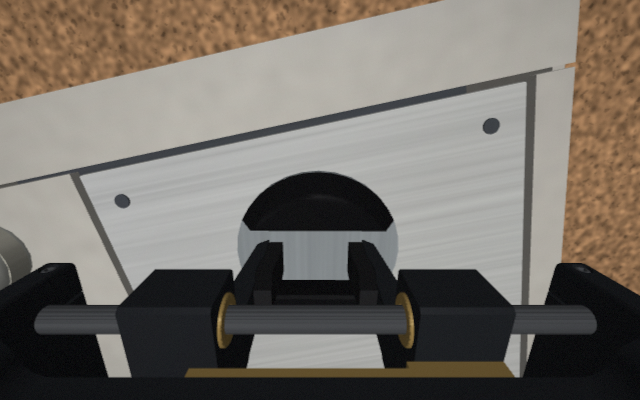

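The force rose to 16 N with no further travel at z=0.104, and the hatch now sits flush, so it's shut. I'll ease off the pressure and turn clockwise.

{"method": "move_arm", "body": {"series": [[[0,0,-1,0,0,0,0.58],[0,0,-2,0,0,0.05,0.58],[0,0,-2,0,0,0.15,0.58],[0,0,-2,0,0,0.22,0.58],[0,0,-2,0,0,0.29,0.58],[0,0,-2,0,0,0.36,0.58],[0,0,-2,0,0,0.43,0.58],[0,0,-2,0,0,0.5,0.58],[0,0,-2,0,0,0.57,0.58],[0,0,-2,0,0,0.64,0.58],[0,0,-2,0,0,0.7,0.58],[0,0,-2,0,0,0.7,0.58]]]}}

```text
clock: 6.62
eef_pos: [0.5976, -0.0105, 0.1044]
eef_rot: [-2.884, -1.241, 0.004]
force: [-5.9, -1.3, 7.0]
finger_gap: 0.0371
```

```bash
python3 - <<'E'
from h import *; from plant import bot
plan(bot,(.5985,-.0105,.106),1.513-.7);print(bot.observe()["wrist_torque"],bot.observe()["joint_pos"])
c=bot.capture("wrist"); cv2.imwrite("pics/f_wrist.png",c["pixels"][:,:,::-1])
E
```

```text
t 6.62 shift mm [ 0.6  0.6 -1.6] turn [-0.0026  0.0016 -0.0003] pos [ 0.5976 -0.0105  0.1044] F [-5.9 -1.3  7. ] gap 0.0371
[-0.03534884  0.88411178  0.04669083] [-2.15497249e-01  5.86214299e-01  1.35529449e+00  1.09275226e-05
  1.20316663e+00 -1.02817641e+00]
```

View pics/f_wrist.png

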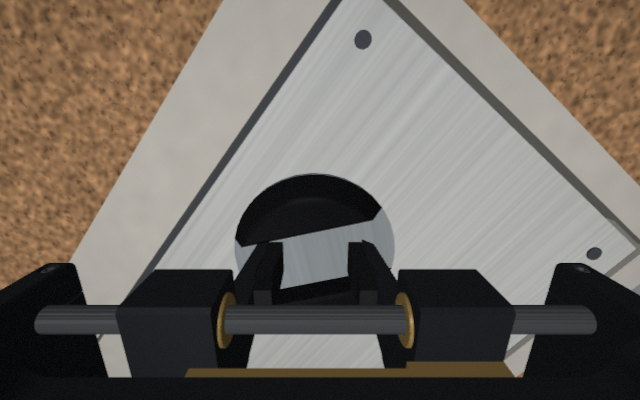

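The fastener follows. The slot lags the jaws by about 13°, which is the expected play. I'll continue the turn.

{"method": "move_arm", "body": {"series": [[[-0.5,-0.5,-1,0,0,0.07,0.58],[-0.5,-0.5,-1,0,0,0.14,0.58],[-0.5,-0.5,-1,0,0,0.21,0.58],[-0.5,-0.5,-1,0,0,0.28,0.58],[-0.5,-0.5,-1,0,0,0.35,0.58],[-0.5,-0.5,-1,0,0,0.42,0.58],[-0.5,-0.5,-1,0,0,0.49,0.58],[-0.5,-0.5,-1,0,0,0.56,0.58],[-0.5,-0.5,-1,0,0,0.63,0.58],[-0.5,-0.5,-1,0,0,0.7,0.58],[-0.5,-0.5,-1,0,0,0.77,0.58],[-0.5,-0.5,-1,0,0,0.83,0.58],[-0.5,-0.5,-1,0,0,0.83,0.58]]]}}

```text
clock: 8.3
eef_pos: [0.5969, -0.0096, 0.1045]
eef_rot: [-3.139, 0.027, 0.005]
force: [-3.9, 5.0, 0.8]
finger_gap: 0.0369
```

```bash
python3 - <<'E'
from h import *; from plant import bot
plan(bot,(.5985,-.0105,.106),1.513-1.53);print(bot.observe()["wrist_torque"])
c=bot.capture("wrist"); cv2.imwrite("pics/g_wrist.png",c["pixels"][:,:,::-1])
E
```

```text
t 8.3 shift mm [ 1.6  0.9 -1.5] turn [-0.0024  0.0034  0.0001] pos [ 0.5969 -0.0096  0.1045] F [-3.9  5.   0.8] gap 0.0369
[0.59559758 0.43068449 0.11676688]
```

View pics/g_wrist.png

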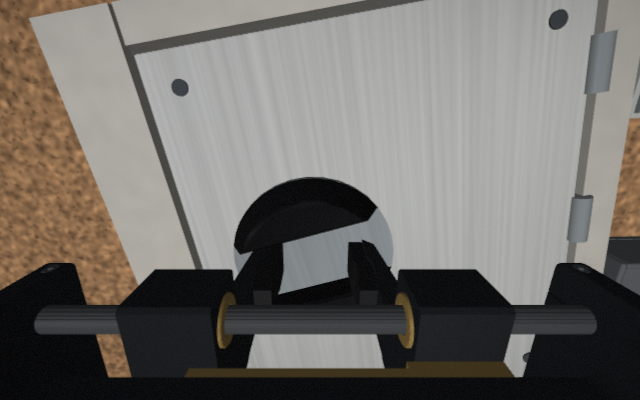

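{"method": "move_arm", "body": {"series": [[[0,0,0,0,0,0.04,0.58],[0,0,0,0,0,0.08,0.58],[0,0,0,0,0,0.11,0.58],[0,0,0,0,0,0.14,0.58],[0,0,0,0,0,0.14,0.58]]]}}

```text
clock: 8.98
eef_pos: [0.597, -0.0095, 0.1045]
eef_rot: [-3.13, 0.244, 0.005]
force: [-3.0, 4.1, 1.0]
finger_gap: 0.0372
```

```bash
python3 - <<'E'
from h import *; from plant import bot
plan(bot,(.5985,-.0105,.106),1.513-1.67);print(bot.observe()["wrist_torque"],bot.observe()["joint_efforts"][5])
E
```

```text
t 8.98 shift mm [ 1.6  0.7 -1.5] turn [-0.0018  0.0036  0.0012] pos [ 0.597  -0.0095  0.1045] F [-3.   4.1  1. ] gap 0.0372
[0.67005514 0.44357206 0.43300948] 0.5866115167737007
```

{"method": "move_arm", "body": {"series": [[[0,0,0,0,0,0.03,0.58],[0,0,0,0,0,0.06,0.58],[0,0,0,0,0,0.06,0.58]]]}}

```text
clock: 9.35
eef_pos: [0.5971, -0.0095, 0.1046]
eef_rot: [-3.123, 0.331, 0.005]
force: [-2.1, 4.3, 0.0]
finger_gap: 0.037
```

```bash
python3 - <<'E'
from h import *; from plant import bot
plan(bot,(.5985,-.0105,.106),1.513-1.73);print(bot.observe()["wrist_torque"],bot.observe()["joint_efforts"][5])
c=bot.capture("wrist"); cv2.imwrite("pics/i_wrist.png",c["pixels"][:,:,::-1])
E
```

```text
t 9.35 shift mm [ 1.6  0.7 -1.4] turn [-0.0004  0.0033  0.0059] pos [ 0.5971 -0.0095  0.1046] F [-2.1  4.3  0. ] gap 0.037
[0.73358319 0.41871337 2.69144495] 2.789047658443451
```

View pics/i_wrist.png

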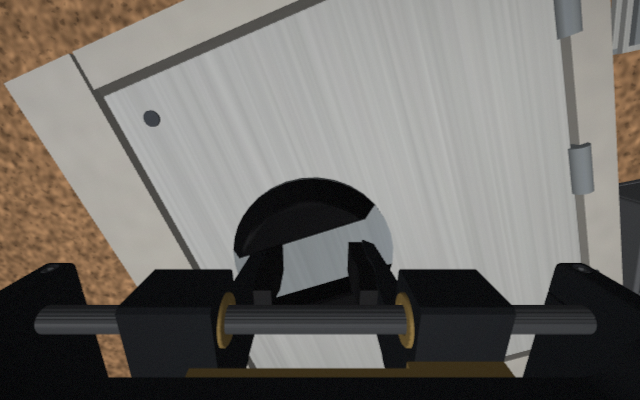

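The torque about z jumped from 0.4 to 2.7 N m, so it's at the hard stop. I'll turn back within the play, raise the hand and inspect.

{"method": "move_arm", "body": {"series": [[[0,0,0,0,0,-0.1,0.58],[0,0,0,0,0,-0.22,0.58],[0,0,0,0,0,-0.26,0.58],[0,0,-5,0,0,-0.26,0.58],[0,0,-20,0,0,-0.26,0.58],[0,0,-45,0,0,-0.26,0.58],[0,0,-80,0,0,-0.26,0.58],[0,0,-120,0,0,-0.26,0.58],[0,0,-150,0,0,-0.26,0.58],[0,0,-150,0,0,-0.26,0.58],[0,0,-150,0,0,-0.26,0.58]]]}}

```text
clock: 10.78
eef_pos: [0.5977, -0.0109, 0.2545]
eef_rot: [-3.141, -0.067, 0.002]
force: [-0.1, 0.1, -0.3]
finger_gap: 0.0369
```

```bash
python3 - <<'E'
from w import *; from plant import bot
o=bot.observe();plan(bot,(.5985,-.0105,.254),1.513-1.47)
c=bot.capture("wrist"); cv2.imwrite("pics/j_wrist.png",c["pixels"][:,:,::-1])
for n,(x0,x1,y0,y1) in {"scene":(255,400,160,295),"side":(225,365,130,260)}.items():
    a=bot.capture(n)["pixels"][:,:,::-1]; cv2.imwrite(f"pics/j_{n}.png",cv2.resize(a[y0:y1,x0:x1],None,fx=4,fy=4,interpolation=cv2.INTER_CUBIC))
E
```

```text
t 10.78 shift mm [ 0.8 -0.4  0.5] turn [-0.0004  0.0014 -0.0003] pos [ 0.5977 -0.0109  0.2545] F [-0.1  0.1 -0.3] gap 0.0369
```

View pics/j_wrist.png

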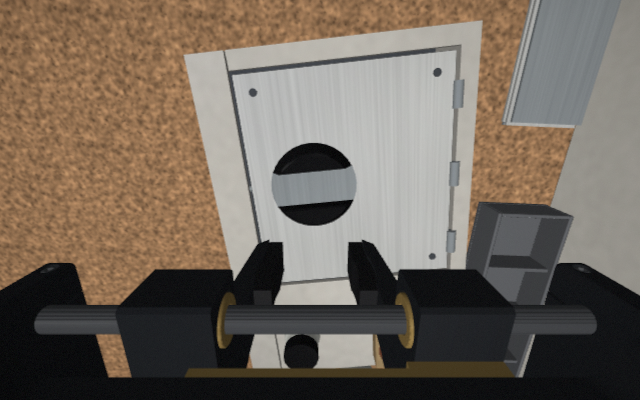

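View pics/j_side.png

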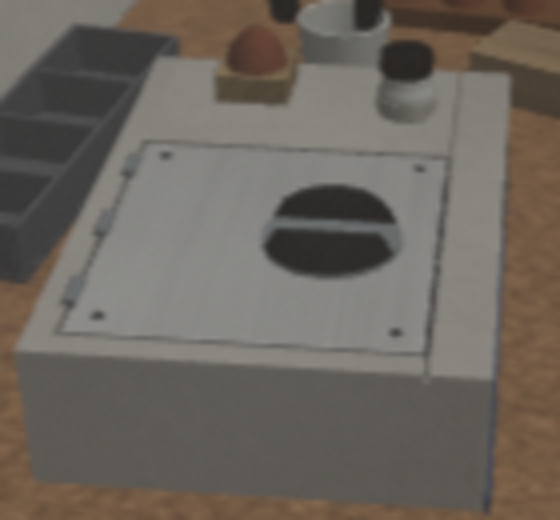

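View pics/j_scene.png

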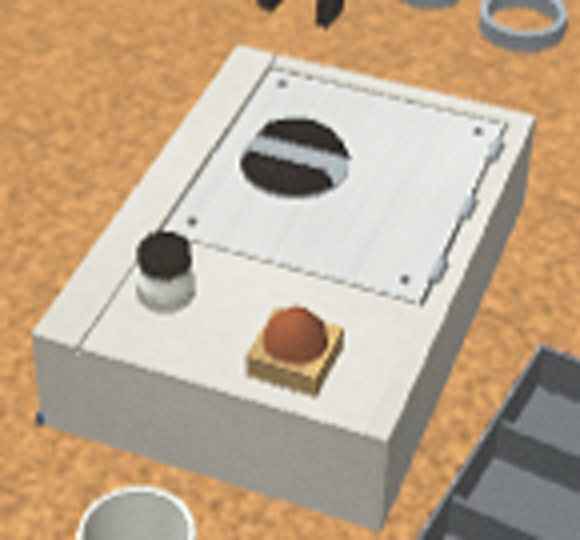

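All three views show the hatch flush, the slot square to the hinge and the bystanders where they were. One numeric check of the slot angle.

```bash
python3 - <<'E'
from w import *; from plant import bot
o=bot.observe(); c=bot.capture("wrist"); P,loc,*_=setup(o,c,0.)
g=cv2.cvtColor(c["pixels"],cv2.COLOR_RGB2GRAY)
m=(g<70).astype(np.uint8); 
for rng,of in ((("top"),.02),(("bot"),.004)):
    pts=[]
    for x in range(285,345):
        col=g[150:222,x]; br=np.nonzero(col>95)[0]
        br=br[(br>10)&(br<65)]
        pts.append(loc((x,150+(br.min() if rng=="top" else br.max())),of))
    pts=np.array(pts); k=np.polyfit(pts[:,0],pts[:,1],1); print(rng,"cam=",np.pi/2-np.arctan(k[0]),"y mm",1000*np.polyval(k,-.03))
a,b=loc((240,186.),0),loc((235,75),0)
print([np.round(loc(q,0)*1000,1).tolist() for q in ((231,72),(459,47))])
E
```

```text
top cam= 1.575055509306496 y mm 79.5754987164578
bot cam= 1.601994986107434 y mm 42.34263345700521
[[-98.4, 181.4], [119.0, 180.0]]
```

Both slot edges give a cam angle of 1.58–1.60, which means locked within measuring error. The hand is clear and reads no force, so I'll hand in.

```bash
python3 -c "
from plant import bot
print(bot.close_job()); o=bot.observe(); print(o['clock'],o['force'])"
```

```text
the job is handed in; nothing more can be done
None
the job is handed in; nothing more can be done
```

The hatch is pressed shut and the fastener is turned clockwise to its hard stop, so the hatch should be locked. The job is handed in, at about 11 s of the 37 s allowed.

- **Pressing:** I set the two part-open fingertips in the slot and pressed down. At z = 0.104 m travel stopped and the force rose from 6 to 16 N.
- **Turning:** I turned with the fingertips in the slot until the torque jumped from 0.4 to 2.7 N m. I then turned back within the slot's play and lifted the hand 150 mm straight up.
- **Last checks:** All three camera views show the hatch flush. The two slot edges gave a fastener angle of 1.575 and 1.602 rad against 1.571 for locked. The two readings differ by 0.03 rad, which I put down to measuring error. The print pad and small jar look unmoved, as does what shows of the cup and ring. I did not check the other bystanders afterwards. The hand was clear and the force reading was near zero.
- **Disagreement:** The two fixed cameras placed the housing up to about 5 mm apart, which the slot's clearance covered.

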